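Load a tile into the tile cutter for a strip cut

TASK

Load the tile cutter for the next cut: using only your fingertips as pushers, slide the white tile flat along the cutter's bed and under the low guide rail until its far long edge lies flush against the measuring stop and its left short edge flush against the end fence, then take your hand away. Do not pick the tile up or let it tip, and leave the cutter's carriage and the things lying round about where they are.

Things in the scene. Friction and masses are not known exactly. Their poses are not given: they have to be found in the camera images.
- tile_center (a point): Centre (half-way up) of the loose wall tile, 100 mm (its x) by 150 mm (its y) by 10 mm thick (its z, up), about 0.3 kg, white glaze over a terracotta body. It starts flat on the bed on the robot's side of the rail, turned up to 15 degrees, some way short of the fence, and slides with ordinary friction.
- cutter: Bench tile cutter, fixed. Origin on the table top under the middle line of the guide rail; x across the rail, away from the robot; y along the rail towards the end fence (robot's left); z up. Flat dark grey bed, top 28 mm above the table, x -180 to +130 mm, y -260 to +170 mm. Two grey rail posts, 44 mm wide in x, 70 mm above the table, at y -274 and +206 mm.
- rail_mid (a point): Middle of the underside of the guide rail, a straight steel bar along the cutter's y that bridges the whole bed from post to post: 26 mm wide (13 mm either side of this point in x), 22 mm high. Underside 15 mm above the bed (5 mm over the tile), top 37 mm above the bed. Same axes as the cutter.
- fence_face (a point): Point on the inner (-y) face of the end fence, 5 mm above the bed, at x -90, y +170 mm in the cutter's frame; same axes. The fence is a straight aluminium bar with tick marks on top, fixed across the whole bed parallel to the cutter's x, 13 mm high. A tile flush with it has its centre 75 mm from it in -y.
- stop_face (a point): Point on the front (-x) face of the measuring stop, 5 mm above the bed, 75 mm from the fence; cutter's axes. The stop is an aluminium bar clamped to the fence 30 to 55 mm past the rail's middle line, parallel to the rail, 14 mm thick, 13 mm high, reaching 130 mm from the fence; its black thumb knob stands 46 mm above the bed. A tile flush with it has its centre 50 mm from it in -x.
- carriage_handle (a point): Middle of the black handle grip (24 mm thick, 110 mm long) of the scoring carriage, which slides on the rail, is parked near its right (-y) end and is to stay there. The handle leans outward to -y; the block, 54 mm wide, 62 mm long, has its middle 90 mm towards +y from this point and reaches 49 mm above the bed (71 mm at the handle's hinge).
- tub: Round white plastic tub of mosaic pieces, 144 mm across, 50 mm high, on the table left of the cutter; origin under its middle. Leave alone.
- cup: Black plastic mixing cup, 88 mm across the rim, 85 mm high, on the table left of the fence; origin under its middle. Leave alone.
- nippers: Hand nippers with two wheels, 200 mm long, lying on the table right of the cutter; origin under the pivot. Leave alone.
Mind the look-alikes: they are no part of the job. Of the things that look like the part that bears tile_center, the largest one is meant.

How it is judged (in metres and radians):
At the end, for the whole second after the job is handed in: The tile lies flat on the bed under the rail, at rest, its centre within 3 mm of where it is when its long edge touches the measuring stop and its short edge touches the fence, and square to them within 0.03 rad (x of tile_center in the frame of stop_face between -0.053 and -0.047 m and y of tile_center in the frame of fence_face between -0.078 and -0.072 m and z of tile_center in the frame of cutter between 0.031 and 0.035 m and angle between the x axis of tile_center and the x axis of cutter, either way round below 0.03 rad and angle between tile_center's own z axis and vertical below 0.02 rad and linear speed of tile below 0.01 m/s).
It fails at once if the tile is lifted: more than 4 mm off the bed (z of tile_center in the frame of cutter above 0.037 m).
It fails at once if the tile falls off the bed (z of tile_center in the frame of cutter below 0.026 m).
It fails at once if the tile is tipped by more than 4 degrees (angle between tile_center's own z axis and vertical above 0.07 rad).
It fails at once if the carriage is moved by more than 15 mm (distance of carriage_handle from where it was at the start of the episode above 0.015 m).
It fails at once if the tub, cup or nippers is moved by more than 20 mm (distance of any of tub, cup, nippers from where it was at the start of the episode above 0.02 m).
It also fails if it takes over 64 s, if anything falls off the work surface, if the arm or the gripper's body presses on something with over 40 N, if the wrist force passes 120 N, or if a joint passes its speed limit or range.

ROBOT

A 7-joint arm with a two-finger parallel gripper is mounted at the origin on the work surface. World frame = base frame: x ahead of the robot, y to its left, z up, the work surface at z = 0. Lengths are in m, angles in degrees, forces in N, time in s.
With the tool pointing down it reaches from about 0.4 to 0.85 m from the base axis. Payload 4.4 kg.
Tool frame: the origin (TCP) lies on the centre line of the jaws, within the pads' length; the fingertips stand 11 mm ahead of it and the grasp point (between the pads) lies 8 mm behind it; z points along the fingers, x is the direction in which the jaws open and shut, and the axes are right-handed (so a half turn about z gives the same grasp; the last joint's range is limited). The gripper opens to 94 mm and grips with 3 to 60 N. Pads are 16 mm wide; open, the fingers measure 119 mm over their backs; the gripper's body (75 mm by 177 mm) begins 78 mm behind the grasp point.
Start: joints at [64.24, 36.005, 2.206, 86.941, -1.547, 57.084, -1.146], TCP at [0.243, -0.603, 0.216] pointing down, gripper open.
Joint ranges: [-175.42, 175.42], [-21.48, 121.26], [-71.46, 75.88], [10.55, 141.38], [-63.04, 243.04], [13.31, 113.54], [-168.57, 168.57]. Speed limits (degrees/s): [147.25, 147.25, 180, 180, 180, 180, 180].

INTERFACE

Orientations are given as a 3x3 rotation matrix whose columns are the frame's x, y, z axes.
In Python, from bench import arm gives the robot as it stands. Calls block until the motion is done:
- arm.move_to(position, orientation): joint-space move of the TCP to a pose.
- arm.move_straight(position, vel=0.15, rotation=None, guard=None): straight line of the TCP; rotation=None keeps the orientation; vel is the mean speed in m/s. With guard (N) it stops when the force on the tool has changed by that much, and returns True; else False.
- arm.movej(angles): joint-space move.
- arm.ungrasp() and arm.close(): open the fingers fully, or close them until they stop; the grip force is fixed at half the most.
- arm.pause(seconds).
- arm.ik(position, orientation): joint angles nearest the present ones, or None.
- arm.camera(name): name is "scene" or "top" or "wrist"; returns the picture (384x512x3 uint8, red, green, blue); there is no depth.
- arm.calibration(name): a dict with "fov_y" (degrees; the focal length in pixels is half the picture's height over the tangent of half this angle, whatever the lens; pixels are square), "cx", "cy" (the principal point, pixels), "R" (3x3) and "t" (3): a world point X has camera coordinates R X + t. Camera axes: x right, y down, z forward; pixel columns grow to the right and rows downward; lengths in m; the calibration is good to about 2 mm. A picture is of the moment at which its call begins: read the wrist's pose just before it. calibration takes no time and is no camera call; for the wrist camera it gives the pose at the moment of the call.
A pose or a line that the arm cannot do raises arm.MotionError and nothing moves.
- arm.close_job(): hands the job in, once; it reports no verdict.
Readings, each from a call of its own:
- arm.current_clock(): time.
- arm.current_joint_positions(): joint angles.
- arm.current_dq(): joint speeds.
- arm.current_joint_torque(): joint torques, N m.
- arm.current_tool_pos(): TCP position.
- arm.current_tcp_rot(): TCP orientation.
- arm.current_ft_force(): force on the tool from outside, world axes, zero at the start.
- arm.current_wrist_torque(): the same for the moment, N m.
- arm.current_gripper_width(): finger opening in m.
Only numpy, scipy, OpenCV 4.12 (cv2) and the standard library are available. Lean on these libraries where they do the work, as an engineer would, in place of code of your own. Each camera call takes 0.05 s, during which the arm holds its last target.

## Working session

There is one attempt and no reset: what is moved stays moved. The work goes in short steps, each a Python script; the robot and the scene stay as the last script left them, time stands still between calls to the robot, and variables do not carry over. Pictures are saved under pics/ and viewed, and the job is handed in when it is done.

```bash
ls; mkdir -p pics
python3 - <<'E'
from bench import arm
import cv2
for n in ["scene","top","wrist"]:
    c=arm.calibration(n); print(n,c)
    im=arm.camera(n); cv2.imwrite(f"pics/{n}0.png",im[:,:,::-1])
print(arm.current_clock(),arm.current_tcp_rot(),arm.current_tool_pos())
E
```

```text
pics
scene {'fov_y': 55.73056307642013, 'cx': 256.9846777038871, 'cy': 183.97786767844707, 'R': array([[-0.8655172 ,  0.50075615,  0.01110203],
       [ 0.43005647,  0.75431596, -0.4960432 ],
       [-0.25677112, -0.42455942, -0.86822686]]), 't': array([ 0.48764977, -0.16496887,  1.27529033])}
top {'fov_y': 56.44801134339753, 'cx': 257.8788175969358, 'cy': 190.3012438523565, 'R': array([[ 0.0276992 , -0.99954678, -0.0117897 ],
       [-0.99047087, -0.02585213, -0.13527425],
       [ 0.13490815,  0.01542434, -0.99073805]]), 't': array([-0.03202749,  0.56727496,  1.16451334])}
wrist {'fov_y': 60.5812353436969, 'cx': 252.61808105197778, 'cy': 191.2348521483314, 'R': array([[ 0.3748173 , -0.92709717, -0.00168053],
       [-0.89982217, -0.36422553,  0.24012462],
       [-0.22323094, -0.08849069, -0.97074062]]), 't': array([-0.64844307, -0.02585701,  0.39108498])}
0.15 [[ 3.74456391e-01 -9.27244369e-01 -5.40195533e-04]
 [-9.27243472e-01 -3.74456780e-01  1.28976404e-03]
 [-1.39820632e-03  1.79323926e-05 -9.99999022e-01]] [ 0.24324315 -0.60225694  0.21581319]
```

View pics/scene0.png

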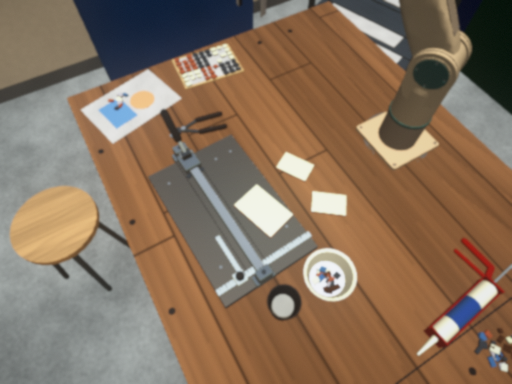

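View pics/top0.png

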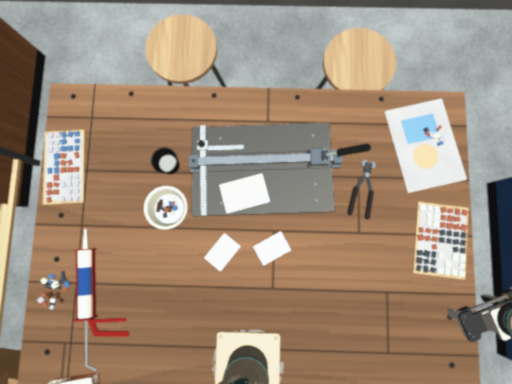

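View pics/wrist0.png

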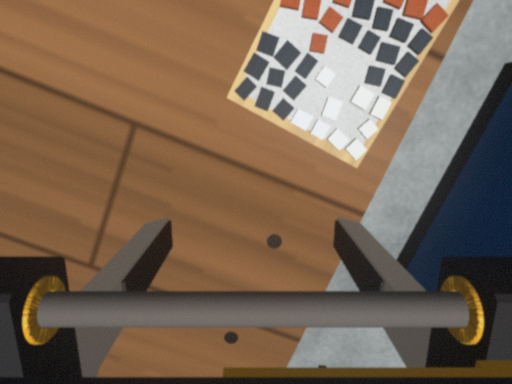

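The top view shows the bed at columns 192–334, rows 123–215, with the tile at about (245,193). The fence is at column ~203, the stop at row ~147 (columns 208–243), the rail at row ~158 and the carriage at (322,157). The two small white cards at (222,252) and (272,248) are decoys on the table. Next I'll measure from the top and scene views.

```bash
cat > h.py <<'E'
import numpy as np, cv2
def K(c,h=384):
    f=h/2/np.tan(np.radians(c["fov_y"]/2)); return np.array([[f,0,c["cx"]],[0,f,c["cy"]],[0,0,1]])
def ray(c,px,z):
    px=np.atleast_2d(px).astype(float)
    d=np.c_[px,np.ones(len(px))]@np.linalg.inv(K(c)).T@c["R"]
    o=-c["R"].T@c["t"]
    return o+d*((z-o[2])/d[:,2])[:,None]
def proj(c,X):
    X=np.atleast_2d(X)@c["R"].T+c["t"]; p=X@K(c).T; return p[:,:2]/p[:,2:]
def tri(c1,p1,c2,p2):
    P=[K(c)@np.c_[c["R"],c["t"]] for c in (c1,c2)]
    X=cv2.triangulatePoints(P[0],P[1],np.float64(p1).reshape(2,1),np.float64(p2).reshape(2,1)); return (X[:3]/X[3]).ravel()
E
python3 - <<'E'
from bench import arm
import cv2,numpy as np
from h import *
res={}
for n in ["top","scene"]:
    c=arm.calibration(n); im=cv2.imread(f"pics/{n}0.png")
    hsv=cv2.cvtColor(im,cv2.COLOR_BGR2HSV)
    m=((im.min(2)>185)).astype(np.uint8)
    cs,_=cv2.findContours(m,cv2.RETR_EXTERNAL,cv2.CHAIN_APPROX_NONE)
    for k in cs:
        a=cv2.contourArea(k)
        if 200<a<3000:
            r=cv2.minAreaRect(k); b=cv2.boxPoints(r)
            print(n,a,r[0],r[1],r[2]); print(ray(c,b,0.038).round(4).tolist())
    x0,y0=(185,115) if n=="top" else (140,100)
    w,h=(160,110) if n=="top" else (200,210)
    cv2.imwrite(f"pics/{n}_z.png",cv2.resize(im[y0:y0+h,x0:x0+w],None,fx=4.8 if n=="top" else 2.8,fy=4.8 if n=="top" else 2.8,interpolation=cv2.INTER_CUBIC))
E
```

```text
top 1488.0 (247.5, 358.0) (50.0, 63.0) 90.0
[[0.1046, 0.1042, 0.038], [0.1108, -0.0968, 0.038], [-0.039, -0.0997, 0.038], [-0.0454, 0.0977, 0.038]]
top 256.0 (84.0, 306.5) (23.0, 12.0) 90.0
[[0.2091, 0.5587, 0.038], [0.2102, 0.5195, 0.038], [0.1384, 0.5129, 0.038], [0.1373, 0.5518, 0.038]]
top 939.0 (440.6199645996094, 258.15997314453125) (51.33595657348633, 31.53696632385254) 8.130102157592773
[[0.3195, -0.5276, 0.038], [0.4205, -0.5453, 0.038], [0.4015, -0.7098, 0.038], [0.3012, -0.6904, 0.038]]
top 666.0 (221.89852905273438, 251.7351531982422) (21.74116325378418, 32.64692306518555) 39.28940963745117
[[0.3406, 0.1568, 0.038], [0.4249, 0.0922, 0.038], [0.3814, 0.0349, 0.038], [0.2979, 0.0996, 0.038]]
top 664.0 (271.6698303222656, 247.90567016601562) (22.048189163208008, 32.5380744934082) 60.945396423339844
[[0.3818, -0.0028, 0.038], [0.4361, -0.0955, 0.038], [0.3741, -0.1318, 0.038], [0.3206, -0.0397, 0.038]]
top 482.0 (434.3911437988281, 217.58912658691406) (31.94069480895996, 26.76650047302246) 5.710593223571777
[[0.4519, -0.5454, 0.038], [0.5405, -0.5571, 0.038], [0.5326, -0.6617
[... 2440 characters left out ...]
.038], [0.4906, 0.0818, 0.038], [0.5834, 0.115, 0.038]]
scene 508.5 (294.8234558105469, 165.82069396972656) (32.030052185058594, 17.627277374267578) 25.463346481323242
[[0.444, -0.082, 0.038], [0.3899, -0.1224, 0.038], [0.3375, -0.0308, 0.038], [0.3919, 0.0065, 0.038]]
scene 231.5 (218.95001220703125, 54.349998474121094) (15.811386108398438, 23.71708106994629) 71.56504821777344
[[0.4045, -0.6822, 0.038], [0.307, -0.6777, 0.038], [0.3303, -0.592, 0.038], [0.4245, -0.5978, 0.038]]
scene 589.5 (366.70001220703125, 26.10000991821289) (71.1069564819336, 11.180339813232422) 26.56505012512207
[[-0.1631, -0.6156, 0.038], [-0.2225, -0.6605, 0.038], [-0.3259, -0.3651, 0.038], [-0.268, -0.3289, 0.038]]
```

View pics/top_z.png

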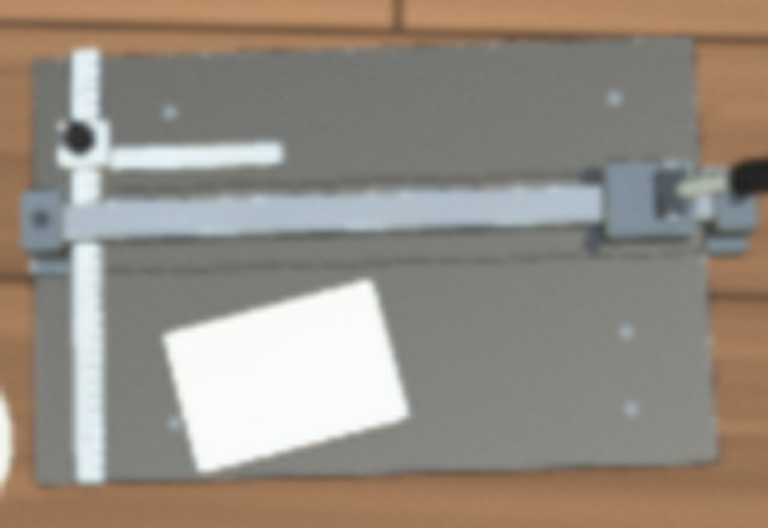

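View pics/scene_z.png

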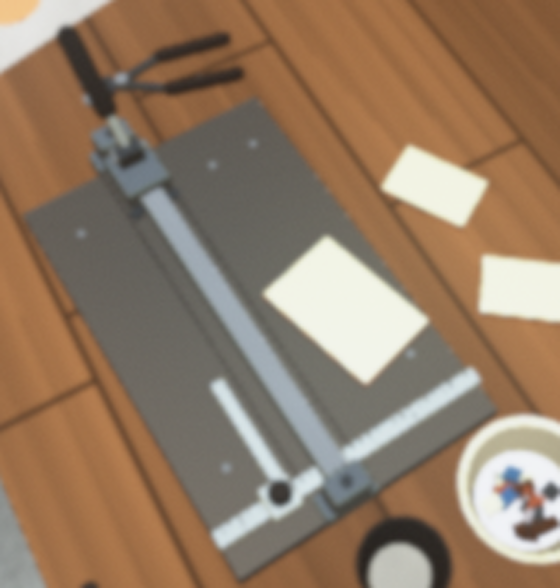

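The zoomed top view shows the tile yawed about 15°, left of mid-bed and clear of the fence and rail. Everything else matches the description. Next step is a closer look with the wrist camera from two places.

Run:
```python
from bench import arm
import cv2,numpy as np
from h import *
c=arm.calibration("wrist");R=arm.current_tcp_rot();p=arm.current_tool_pos()
o=-c["R"].T@c["t"]; print("cam in tcp",R.T@(o-p)); print("cam axes in tcp\n",(R.T@c["R"].T).round(3))
# candidates: tool x = -y world (yaw as start is tool x ~ (.37,-.93)); 
Rt=np.array([[0,-1,0],[-1,0,0],[0,0,-1.]])
for P in [(0.52,0.03,0.36),(0.50,0.0,0.40),(0.5,0.06,0.36)]:
    print(P,arm.ik(P,Rt))
    cam=dict(c); A=Rt@(R.T@c["R"].T); cam["R"]=A.T; cam["t"]=-A.T@(np.array(P)+Rt@R.T@(o-p))
    print(proj(cam,[[.48,.165,.04],[.75,.18,.04],[.7,.04,.04],[.53,-.06,.038],[.65,-.2,.06]]).round().tolist())
```

```text
cam in tcp [-0.00064558 -0.06903031 -0.16906506]
cam axes in tcp
 [[ 1.     0.     0.   ]
 [-0.     0.971  0.24 ]
 [ 0.    -0.24   0.971]]
(0.52, 0.03, 0.36) [   2.68844117   17.69027254  -12.43689717   94.73694845    4.04708936
   68.0125664  -100.69483328]
[[164.0, 184.0], [140.0, -15.0], [246.0, 26.0], [313.0, 151.0], [425.0, 63.0]]
(0.5, 0.0, 0.4) [  7.3154017   14.32953417 -13.83431363  93.17785954   3.54946499
  72.92278023 -97.147864  ]
[[152.0, 166.0], [127.0, -20.0], [226.0, 18.0], [291.0, 135.0], [392.0, 52.0]]
(0.5, 0.06, 0.36) [   2.39225785   16.27869822  -16.57305567   97.04180522    4.96839281
   67.39865336 -105.46431923]
[[183.0, 171.0], [162.0, -32.0], [268.0, 10.0], [334.0, 137.0], [449.0, 47.0]]
```

Run:
```python
from bench import arm
import cv2,numpy as np,pickle
Rt=np.array([[0,-1,0],[-1,0,0],[0,0,-1.]])
for i,P in enumerate([(0.59,0.06,0.33),(0.56,-0.01,0.33)]):
    (arm.move_to if i==0 else lambda p,r:arm.move_straight(p))(P,Rt)
    arm.pause(0.2)
    c=arm.calibration("wrist"); im=arm.camera("wrist")
    cv2.imwrite(f"pics/w{i+1}.png",im[:,:,::-1]); pickle.dump(c,open(f"w{i+1}.pkl","wb"))
print(arm.current_clock())
```

```text
3.9833
```

View pics/w1.png

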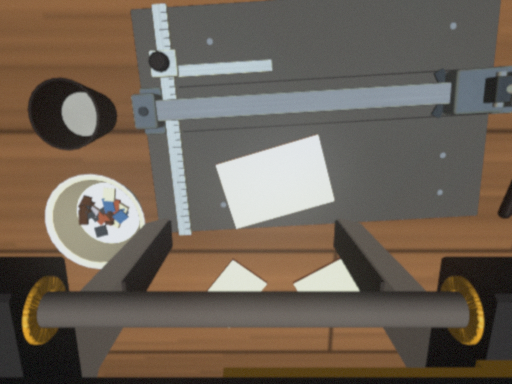

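View pics/w2.png

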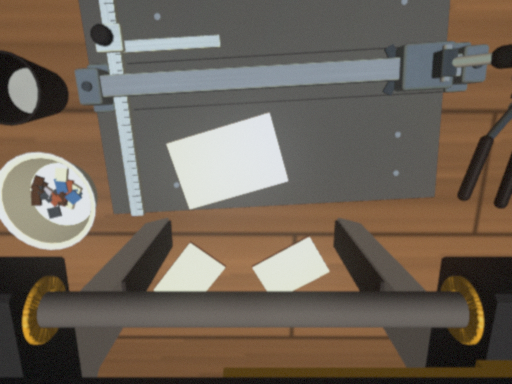

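w1 shows tile corners near (217,165), (318,136), (334,201) and (237,228). The fence's inner edge runs from ~(178,120) to (190,233) and the stop's near edge from ~(182,76) to (271,70). Now to fit these precisely in both views.

```bash
cat > fit.py <<'E'
import numpy as np, cv2
from h import *
def edge_line(g,a,b,w=6,trim=0.1,sign=0,chan=None):
    """subpixel max-gradient edge near segment a-b; sign +1: brighter on the left-normal side n=(-dy,dx)"""
    a,b=np.float64(a),np.float64(b); d=(b-a); L=np.linalg.norm(d); d/=L; n=np.array([-d[1],d[0]])
    s=np.linspace(trim*L,(1-trim)*L,max(12,int(L))); o=np.arange(-w,w+.01,.25)
    P=a+s[:,None,None]*d+o[None,:,None]*n
    v=cv2.remap(g.astype(np.float32),P[...,0].astype(np.float32),P[...,1].astype(np.float32),cv2.INTER_LINEAR)
    v=cv2.GaussianBlur(v,(0,0),sigmaX=2,sigmaY=1); gr=np.gradient(v,axis=1)
    gr=gr*sign if sign else abs(gr)
    k=gr.argmax(1); pts=np.array([P[i,j] for i,j in enumerate(k)])
    vx,vy,x,y=cv2.fitLine(pts.astype(np.float32),cv2.DIST_HUBER,0,.01,.01).ravel()
    r=(pts-[x,y])@[-vy,vx]
    pts=pts[abs(r)<1.5]
    vx,vy,x,y=cv2.fitLine(pts.astype(np.float32),cv2.DIST_HUBER,0,.01,.01).ravel()
    return np.float64([x,y]),np.float64([vx,vy]),len(pts)/len(k),np.std((pts-[x,y])@[-vy,vx])
def isect(l,m):
    A=np.c_[l[1],-m[1]]; t=np.linalg.solve(A,m[0]-l[0]); return l[0]+t[0]*l[1]
def tile_corners(g,C):
    L=[edge_line(g,C[i],C[(i+1)%4]) for i in range(4)]
    return np.array([isect(L[i-1],L[i]) for i in range(4)]),[(round(l[2],2),round(float(l[3]),2)) for l in L]
E
python3 - <<'E'
from fit import *; import pickle
T={1:[(217,165),(318,136),(334,201),(237,228)],2:[(167,144),(270,113),(288,182),(191,208)]}
F={1:((179,130),(190,232)),2:((126,108),(142,212))}
S={1:((184,75),(268,71)),2:((130,51),(216,45))}
Rn={1:((190,119),(430,105)),2:((140,95),(380,81))}
cs=[];cc=[]
for i in (1,2):
    c=pickle.load(open(f"w{i}.pkl","rb")); im=cv2.imread(f"pics/w{i}.png"); g=cv2.cvtColor(im,cv2.COLOR_BGR2GRAY)
    C,q=tile_corners(g,T[i]); cs.append(C);cc.append(c); W=ray(c,C,.038)
    print("tile",q,W.round(4).tolist(),"centre",W.mean(0).round(4))
    e=W[1]-W[0]; f=W[0]-W[3]; print("sizes",np.linalg.norm(e),np.linalg.norm(f),"yaw long",np.degrees(np.arctan2(-(e)[0]*-1,-e[1])), "len",np.degrees(np.arctan2(f[1],f[0])))
    for nm,D,z in (("fence",F,.041),("stop",S,.041),("railnear",Rn,.043)):
        l=edge_line(g,*D[i],w=4); d=np.subtract(D[i][1],D[i][0]);t=np.array([(np.subtract(p,l[0])@l[1]) for p in D[i]])
        px=l[0]+t[:,None]*l[1]; w=ray(c,px,z); u=w[1]-w[0]
        print(nm,round(l[2],2),round(float(l[3]),2),px.round(1).tolist(),w.round(4).tolist(),"ang",np.degrees(np.arctan2(u[1],u[0])).round(2))
print("tri",[tri(cc[0],cs[0][k],cc[1],cs[1][k]).round(4).tolist() for k in range(4)])
E
```

```text
tile [(1.0, 0.08), (1.0, 0.11), (1.0, 0.1), (1.0, 0.08)] [[0.5838, 0.1133, 0.038], [0.6266, -0.0303, 0.038], [0.5304, -0.0594, 0.038], [0.4878, 0.0849, 0.038]] centre [0.5571 0.0271 0.038 ]
sizes 0.1498177425063738 0.100098791014809 yaw long 16.599901653528384 len 16.429131755334176
fence 1.0 0.17 [[179.2, 130.0], [190.5, 231.9]] [[0.6322, 0.1605, 0.041], [0.4835, 0.1519, 0.041]] ang -176.66
stop 1.0 0.19 [[184.1, 76.2], [268.0, 70.6]] [[0.7022, 0.1503, 0.041], [0.709, 0.0395, 0.041]] ang -86.45
railnear 1.0 0.21 [[190.0, 118.5], [429.9, 104.0]] [[0.6476, 0.1446, 0.043], [0.6664, -0.1781, 0.043]] ang -86.67
tile [(1.0, 0.0), (1.0, 0.08), (1.0, 0.08), (1.0, 0.08)] [[0.5838, 0.1136, 0.038], [0.6266, -0.0306, 0.038], [0.5306, -0.0591, 0.038], [0.4877, 0.0847, 0.038]] centre [0.5572 0.0272 0.038 ]
sizes 0.15038514715717752 0.10035987512256846 yaw long 16.498816413430543 len 16.74181638748462
fence 1.0 0.14 [[128.0, 107.7], [142.7, 211.9]] [[0.6316, 0.1604, 0.041], [0.4844, 0.1521, 0.041]] ang -176.79
stop 1.0 0.19 [[130.0, 51.6], [216.1, 46.4]] [[0.7023, 0.1515, 0.041], [0.7088, 0.0396, 0.041]] ang -86.68
railnear 1.0 0.18 [[139.9, 94.1], [379.9, 80.0]] [[0.6493, 0.1422, 0.043], [0.6679, -0.1757, 0.043]] ang -86.66
tri [[0.5841, 0.113, 0.0402], [0.6265, -0.0306, 0.0364], [0.531, -0.0588, 0.0402], [0.4873, 0.085, 0.0366]]
```

Both views agree to within 0.5 mm. The triangulated tile top is about 38 mm, as expected. The cutter is yawed 3.3° and the tile needs about +102 mm in x and +54 mm in y. First I'll square it with a two-finger push along x, then push it to the fence with closed fingertips.

```bash
cat > mv.py <<'E'
from bench import arm
import numpy as np,cv2,pickle
a=np.radians(-86.6+90); ex=np.array([np.cos(a),np.sin(a),0]); ey=np.array([-np.sin(a),np.cos(a),0])
R=np.c_[-ey,-ex,[0,0,-1]]
W=lambda u,v,z:u*ex+v*ey+np.array([0,0,z])
def uv(p): return np.array([p[:3]@ex,p[:3]@ey])
def go(u,v,z,vel=.15,guard=None,rot=None):
    s=arm.move_straight(W(u,v,z),vel=vel,guard=guard,rotation=rot)
    p=arm.current_tool_pos(); print("->",uv(p).round(4),p[2].round(4),"stopped" if s else "", arm.current_ft_force().round(1),round(arm.current_clock(),2)); return s
def snap(n):
    arm.pause(.15); pickle.dump(arm.calibration("wrist"),open(n+".pkl","wb")); cv2.imwrite(f"pics/{n}.png",arm.camera("wrist")[:,:,::-1])
E
python3 - <<'E'
from mv import *
arm.move_to(W(.465,-.005,.12),R)
go(.465,-.005,.042,.12,guard=15)
go(.517,-.005,.042,.05,guard=15)
arm.pause(.1)
go(.485,-.005,.042,.12)
go(.485,-.005,.30,.25)
snap("w3")
E
```

```text
-> [ 0.4658 -0.005 ] 0.0426  [-0.4 -0.4  0.8] 5.71
-> [ 0.5172 -0.0052] 0.0421  [ 0.4 -0.8 -0.1] 6.9
-> [ 0.4857 -0.005 ] 0.0422  [0.7 0.7 0.1] 7.42
-> [ 0.4844 -0.0051] 0.2991  [ 0.8 -0.3 -1. ] 8.6
```

View pics/w3.png

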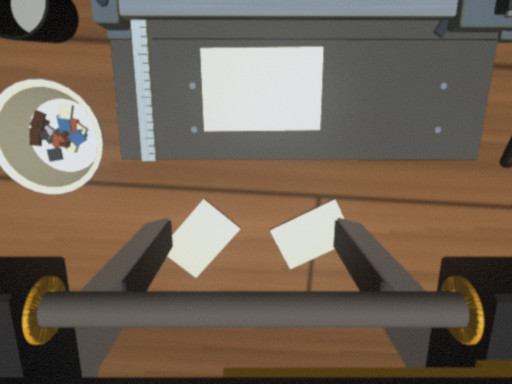

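w3 shows the tile square to the rail, with corners near (201,48), (323,46), (322,131) and (204,132). I'll measure it and then push it to the fence.

Run:
```python
from mv import *; from fit import *
c=pickle.load(open("w3.pkl","rb")); g=cv2.cvtColor(cv2.imread("pics/w3.png"),cv2.COLOR_BGR2GRAY)
C,q=tile_corners(g,[(201,48),(323,46),(322,131),(204,132)]); w=ray(c,C,.038); print(q,[uv(x).round(4).tolist() for x in w])
m=uv(w.mean(0)); print("centre",m)
u=m[0]; v=m[1]-.075-.0125-.02
arm.close()
arm.move_to(W(u,v,.12),R)
print(arm.current_gripper_width())
go(u,v,.042,.12,guard=15)
s=go(u,-.031,.042,.05,guard=10)
arm.pause(.1); print(arm.current_ft_force())
p=uv(arm.current_tool_pos())
go(u,p[1]-.02,.042,.12)
go(u,p[1]-.02,.12,.2)
arm.ungrasp()
arm.move_to(W(.49,.0,.30),R)
snap("w4")
```

```text
[(1.0, 0.16), (1.0, 0.13), (1.0, 0.12), (1.0, 0.12)] [[0.6261, 0.06], [0.6279, -0.0901], [0.5273, -0.0911], [0.5265, 0.0589]]
centre [ 0.57698373 -0.01559835]
0.0006486746178111701
-> [ 0.5777 -0.123 ] 0.0428  [-0.6  0.   0.1] 11.95
-> [ 0.5766 -0.0375] 0.042 stopped [-0.7 -0.4  3.1] 13.59
[ 0.32404284 -0.6395862   3.80318363]
-> [ 0.5766 -0.0581] 0.0417  [-0.4  0.3  0.2] 14.01
-> [ 0.5765 -0.0569] 0.1196  [-0.5 -0.6  0.2] 14.55
```

View pics/w4.png

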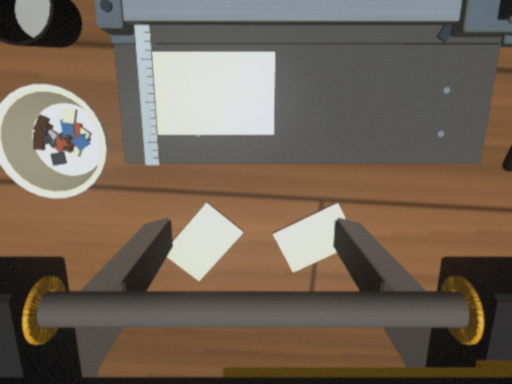

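w4 shows the tile's left edge against the fence at column ~154. Next is the two-finger push under the rail to the stop, followed by a y nudge and a look.

Run:
```python
from mv import *
arm.move_to(W(.495,.044,.10),R)
go(.495,.044,.042,.12,guard=15)
go(.585,.044,.042,.06,guard=12)
go(.608,.044,.042,.03,guard=12)
arm.pause(.1); p=uv(arm.current_tool_pos()); print(arm.current_ft_force())
go(p[0]-.025,.044,.042,.12)
go(p[0]-.025,.044,.12,.2)
arm.close()
arm.move_to(W(.630,-.060,.12),R)
go(.630,-.060,.042,.12,guard=15)
go(.630,-.031,.042,.03,guard=10)
arm.pause(.1); print(arm.current_ft_force())
p=uv(arm.current_tool_pos())
go(.630,p[1]-.02,.042,.12)
go(.630,p[1]-.02,.12,.2)
arm.ungrasp()
arm.move_to(W(.60,.045,.33),R)
snap("w5")
print(arm.current_clock())
```

```text
-> [0.4958 0.0439] 0.0428  [1.1 0.  0.2] 18.51
-> [0.585  0.0441] 0.0421  [-1.4  0.1 -1.3] 20.16
-> [0.6008 0.044 ] 0.0411 stopped [0.5 1.2 0.2] 20.79
[ 0.49266769 -0.58026197 -0.00658572]
-> [0.5758 0.0441] 0.0422  [ 0.3 -0.1 -0.1] 21.24
-> [0.5754 0.0439] 0.1197  [ 0.1 -0.6 -0.5] 21.78
-> [ 0.6306 -0.0596] 0.0426  [ 0.4 -0.6  0.8] 24.54
-> [ 0.63   -0.0375] 0.0421 stopped [ 0.4 -0.6  2.9] 25.42
[ 0.61096272 -0.58585348  4.24291592]
-> [ 0.6295 -0.0585] 0.0416  [ 0.5 -0.2 -0.4] 25.83
-> [ 0.6295 -0.0568] 0.1196  [ 0.5  0.9 -0.3] 26.38
28.9583
```

View pics/w5.png

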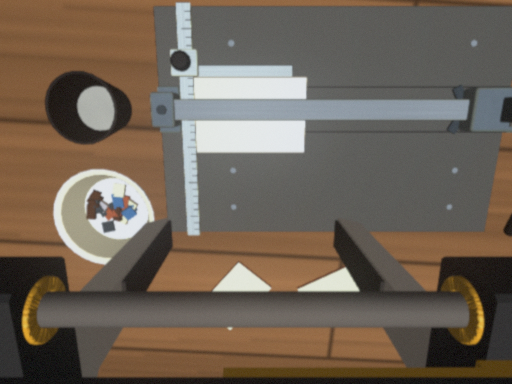

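w5 shows the tile under the rail, its far edge at the stop (row ~77) and its left edge at the fence (column ~194). I'll check the pose in numbers, with a zoomed view.

Run:
```python
import sys; from mv import *; from fit import *
c=pickle.load(open("w5.pkl","rb")); im=cv2.imread("pics/w5.png"); g=cv2.cvtColor(im,cv2.COLOR_BGR2GRAY)
def ln(a,b,z,w=3):
    l=edge_line(g,a,b,w=w); t=[(np.subtract(p,l[0])@l[1]) for p in (a,b)]
    W_=[uv(ray(c,l[0]+k*l[1],z)[0]).round(4).tolist() for k in t]; return l,W_
near=ln((197,153),(304,153),.038); far=ln((198,77),(305,77),.038); rt1=ln((304,124),(304,152),.038); rt2=ln((306,79),(306,98),.038)
fence=ln((194,165),(198,232),.041); lt=ln((194,80),(194,98),.038); lt2=ln((195,124),(196,152),.038)
stop_far=ln((200,66),(290,66),.041)
for n in "near far rt1 rt2 fence lt lt2 stop_far".split(): print(n,eval(n)[1],eval(n)[0][2:])
cv2.imwrite("pics/w5z.png",cv2.resize(im[50:165,165:320],None,fx=5,fy=5,interpolation=cv2.INTER_CUBIC))
```

```text
near [[0.61, 0.1216], [0.6097, -0.0279]] (1.0, np.float64(2.1195352234804103e-07))
far [[0.709, 0.1161], [0.7089, -0.0256]] (1.0, np.float64(0.13381126801033458))
rt1 [[0.6484, -0.0274], [0.6101, -0.0272]] (1.0, np.float64(0.10370142065667648))
rt2 [[0.7069, -0.0274], [0.6827, -0.0273]] (1.0, np.float64(0.07731821901042099))
fence [[0.5926, 0.1232], [0.4926, 0.1227]] (1.0, np.float64(0.18109585343156462))
lt [[0.7059, 0.1222], [0.6829, 0.1222]] (1.0, np.float64(0.15933617748055323))
lt2 [[0.6487, 0.1223], [0.6104, 0.1219]] (1.0, np.float64(0.19119722419382745))
stop_far [[0.7239, 0.1124], [0.7238, -0.005]] (1.0, np.float64(8.680176255211696e-07))
```

View pics/w5z.png

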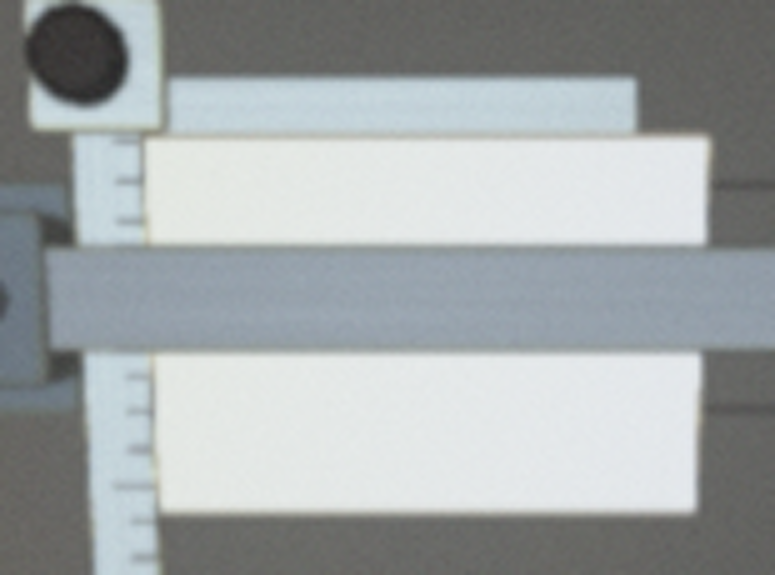

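```bash
python3 -c "
from bench import arm
arm.close_job()"
```

```text
the job is handed in; nothing more can be done
```

The tile is seated flush against both the measuring stop and the end fence. I handed the job in at about 29 s of the 64 s, with the hand raised clear.

- **Pushes:** I squared the tile with both open fingertips, then pushed it to the fence with closed fingertips. Next came a two-finger push under the rail until it met the stop, and a final light nudge towards the fence. The pushes against the fence and the stop each ended when the 10–12 N force guard tripped.
- **At the stop:** The near edge measured 100 mm short of the stop face, so the fit is within about 1 mm. Measured directly, the far edge read about 0.9 mm off the stop face.
- **At the fence:** The left edge measured about 1 mm from the fence line, within camera accuracy.
- **Squareness:** The tile's edges are square to within about 0.01 rad.
- **Other things:** The hand never went near the carriage, tub, cup or nippers. The tub and cup look undisturbed in the last wrist picture. The nippers and the carriage handle were mostly out of that view, and I did not measure any of the four afterwards.
- **Disagreement:** At the start, the top and scene cameras differed by about 5 mm on the tile's y position. I used the wrist camera instead, where two views agreed to about 0.5 mm.

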